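# Snap open the red folding panel stand on the garage bench

## Robot

A 6-joint arm with a two-finger parallel gripper is mounted at the origin on the work surface. World frame = base frame: x ahead of the robot, y to its left, z up, the work surface at z = 0. Lengths are in mm, angles in degrees, forces in N, time in s.
With the tool pointing down it reaches from about 250 to 775 mm from the base axis. Payload 4 kg.
Tool frame: the origin (TCP) lies on the centre line of the jaws, within the pads' length; the fingertips stand 17 mm ahead of it and the grasp point (between the pads) lies 2 mm behind it; z points along the fingers, y is the line along which they close (so a half turn about z gives the same grasp; the last joint's range is limited). The gripper opens to 94 mm and grips with 3 to 60 N. Pads are 16 mm wide; open, the fingers measure 119 mm over their backs; the gripper's body (75 mm by 177 mm) begins 78 mm behind the grasp point.
Start: joints at [-80.277, 4.996, 78.535, -0, 96.463, -5.907], TCP at [148.182, -529.68, 222.506] pointing down, gripper open.
Joint ranges: [-177.83, 177.83], [-43.37, 116.18], [15.69, 146.23], [-61.86, 241.86], [9.47, 152.12], [-147.06, 147.06]. Speed limits (degrees/s): [159.86, 159.86, 180, 180, 180, 180].

## Interface

Orientations are given as [roll, pitch, yaw] about the fixed x, y, z axes, in that order (R = Rz(yaw) Ry(pitch) Rx(roll)).
In Python, from station import ctrl gives the robot as it stands.
- The arm moves only by the tool play_rows, never from a script. Its argument "moves" is a list that holds one entry, the list of rows, each a list of 5 numbers: the opening, from 0 (shut) to 1 (fully open), then the shift along the tool's x, y, z in units of 0.15 m (1.0 is 0.15 m), then the turn about the tool's z in units of 0.5 rad (1.0 is 0.5 rad). In form: [[[claw, tx, ty, tz, spin], ...]]. A call has 1 to 5 rows; each row shifts and turns the commanded pose from where the row before left it, along the tool's axes as they then stand; what a row does not reach is not made up. A row lasts 1/10 s, in which the tool goes at most 50 mm and 8.59 degrees, less where a joint would pass 70% of its speed; a pose out of reach is approached as far as the arm can. A call with a number of a shift or a turn outside -1 to 1 is refused whole. A call with a gripper value outside its range is refused whole. The fingers move at their own pace and stop on an object; "squeeze" is the grip in N (left out, the last holds). Time passes only in rows, so rows that do not move let the fingers close. It gives the time, the measured TCP pose, the force, the opening and the grip force at its end, in the units of the state.
- ctrl.get_obs(): the state, without advancing time (a new reading comes with each control period).
- ctrl.snapshot(name): name is "scene" or "top" or "wrist"; returns (picture, depth): 420x560x3 uint8, red, green, blue; 420x560 float32, mm along the optical axis (not along the pixel's ray), 0 where there is no reading.
- ctrl.camera_info(name): a dict with "fx", "fy", "cx", "cy" (pixels), "world_to_cam" (4x4, takes a point from world to camera coordinates). Camera axes: x right, y down, z forward; pixel columns grow to the right and rows downward; lengths in mm; the calibration is good to about 2 mm. A picture is of the moment at which its call begins: read the wrist's pose just before it. camera_info takes no time and is no camera call; for the wrist camera it gives the pose at the moment of the call.
- ctrl.sign_off(): hands the job in; it is judged then, once.
The state is a dict: "time_s": time; "qpos": joint angles; "joint_velocities": joint speeds; "tau": joint torques, N m; "eef_pos": TCP position; "eef_rot": TCP orientation; "wrist_force": force on the tool from outside, world axes, zero at the start; "wrist_torque": the same for the moment, N m; "grip_width": opening from 0.0 (shut) to 1.0 (fully open); "grip_force": force on a finger pad.
Only numpy, scipy, OpenCV 4.12 (cv2) and the standard library are available. Lean on these libraries where they do the work, as an engineer would, in place of code of your own. Each camera call takes 0.05 s, during which the arm holds its last target. There are 200 camera calls.

## Task

The next freshly sprayed test panel needs a place to dry: open the red folding stand, swinging its frame up and over until it snaps fully back against its stop and stays there by itself. Leave the blue stand folded, and leave the yellow spray can standing where it is.

Things in the scene. Friction and masses are not known exactly. Their poses are not given: they have to be found in the camera images.
- red_stand_frame (a joint): Hinge of the red stand's frame, rad. 0: folded, level, 45 mm above the bench, free end on the robot's side; grows as that end is lifted up and over, away from the robot; 1.57 upright; 1.9 fully open, leaning back on its stop. A toggle spring holds it at both ends: lifting from folded takes about 3 N at the bar, fading to none near 1.1; past that it snaps on to 1.9 by itself if let go.
- red_stand_bar (a point): Middle of the red frame's free-end bar, to pinch: round, 12 mm thick, 130 mm long between red side rails, parallel to the hinge and 130 mm from it, 45 mm above bare bench when folded; window 100 mm deep on its hinge side. Axes: y along the bar, x from bar to hinge, z up when folded. Base 115 x 170 mm, screwed down, starts 60 mm from the bar: 8 mm thick, 22 mm lip, 40 mm rests under the rails.
- blue_stand_frame (a joint): Hinge of the blue stand's frame, in rad: an identical stand with a blue frame, screwed down 0.26 m or more to one side (left or right varies). 0: folded, as it must remain; 1.9: open.
- yellow_can_mid (a point): Centre, half-way up, of a loose upright yellow spray can with a black cap, 66 mm in diameter and 190 mm tall, behind and between the two stands; z up along the can.

How it is judged (in metres and radians):
At the end, for the whole second after the job is handed in: The red frame is at rest fully back (hinge above 1.75 rad of 1.9), the blue frame is folded (below 0.2 rad), and the yellow can stands upright (within 10 degrees) within 40 mm of where it was (value of joint red_stand_frame above 1.75 rad and velocity of joint red_stand_frame below 0.1 rad/s and value of joint blue_stand_frame below 0.2 rad and angle between yellow_can_mid's own z axis and vertical below 0.17 rad and distance of yellow_can_mid from where it was at the start of the episode below 0.04 m); the robot touches nothing.
It fails at once if the blue stand is lifted open (value of joint blue_stand_frame above 0.5 rad).
It fails at once if the yellow can is knocked over (angle between yellow_can_mid's own z axis and vertical above 0.6 rad).
It also fails if it takes over 40 s, if anything falls off the work surface, if the arm or the gripper's body presses on something with over 40 N, if the wrist force passes 120 N, or if a joint passes its speed limit or range.

## Working session

There is one attempt and no reset: what is moved stays moved. The work goes in short steps, Python scripts to look and compute and a tool call to move; the robot and the scene stay as the last step left them, time stands still between calls to the robot, and variables do not carry over. Pictures are saved under pics/ and viewed, at most 10 in all, crops included, and the job is handed in when it is done.

Besides the shell and the picture viewer there is one more tool, called after ">>>" in YAML: its name, and indented under it one key for each argument. play_rows: Moves the arm, as the interface text tells. Its arguments: {"type":"object","properties":{"moves":{"type":"array"},"squeeze":{"type":"number"}},"required":["moves"]}

```bash
mkdir -p pics; cat > h.py <<'E'
import numpy as np,cv2
from station import ctrl
def snap(n,f):
    ci=ctrl.camera_info(n); p,d=ctrl.snapshot(n); cv2.imwrite(f,p[:,:,::-1]); np.savez(f[:-4],p=p,d=d); 
    v,u=np.mgrid[:420,:560]; c=np.stack([(u-ci['cx'])/ci['fx']*d,(v-ci['cy'])/ci['fy']*d,d,np.ones_like(d)],-1)
    W=c@np.linalg.inv(np.array(ci['world_to_cam'])).T
    return p,d,W[...,:3]
def masks(p):
    h=cv2.cvtColor(p,cv2.COLOR_RGB2HSV).astype(int);H,S,V=h[...,0],h[...,1],h[...,2]
    g=(S>120)&(V>60)
    return dict(red=g&((H<8)|(H>172)),blue=g&(H>100)&(H<130),yellow=g&(H>20)&(H<35))
E
python3 - <<'E'
from h import *
o=ctrl.get_obs();print(o['eef_pos'],o['eef_rot'],o['time_s'])
for n in ['top','scene']:
    p,d,W=snap(n,f'pics/{n}0.png')
    for k,m in masks(p).items():
        m=m&(d>0);P=W[m]
        if len(P): print(n,k,len(P),np.percentile(P,[2,50,98],axis=0).round(0).tolist())
a=cv2.imread('pics/top0.png');b=cv2.imread('pics/scene0.png');cv2.imwrite('pics/both.png',cv2.resize(np.vstack([a,b]),(400,600)))
E
```

```text
[ 148.10415828 -529.15752868  221.32462391] [-1.79877119e+02 -1.16214978e-02  1.56320085e+01] 0.0
top red 4820 [[192.0, -657.0, 1.0], [456.0, -612.0, 213.0], [598.0, 494.0, 223.0]]
top blue 2765 [[411.0, -704.0, 16.0], [664.0, -660.0, 51.0], [795.0, -202.0, 168.0]]
top yellow 1156 [[525.0, -596.0, -1.0], [574.0, -506.0, 99.0], [765.0, 667.0, 125.0]]
scene red 10417 [[-843.0, -788.0, -105.0], [392.0, -631.0, 199.0], [576.0, 816.0, 222.0]]
scene blue 1435 [[-459.0, -670.0, 16.0], [435.0, -366.0, 50.0], [699.0, -200.0, 121.0]]
scene yellow 8 [[-527.0, -691.0, -3.0], [76.0, -297.0, 1.0], [766.0, 17.0, 88.0]]
```

View pics/top0.png

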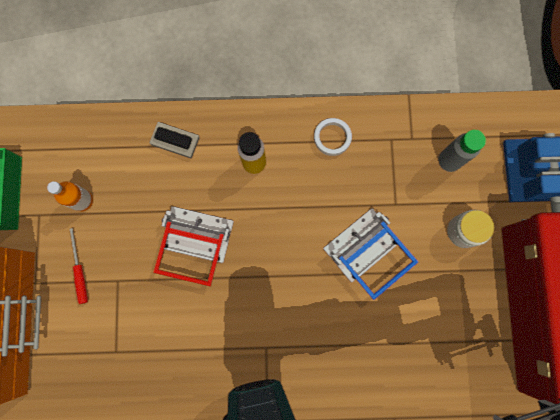

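View pics/scene0.png

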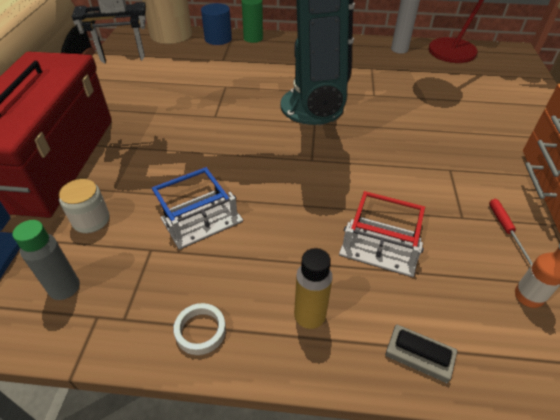

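The top picture shows the red stand at (190,250) with its bar from about (156,273) to (211,283). The blue stand is at (375,255) and the can at (252,153). Next I measure the red bar.

```bash
python3 - <<'E'
from h import *
p,d,W=snap('top','pics/top1.png')
m=masks(p)
def rep(n,mm):
    P=W[mm&(d>0)]; print(n,len(P),np.percentile(P,[1,50,99],axis=0).round(0).tolist()); return P
r=np.zeros((420,560),bool); r[215:295,145:240]=1
P=rep('red',m['red']&r)
Q=P[(abs(P[:,2]-50)<12)]
print(cv2.minAreaRect(Q[:,:2].astype(np.float32)), cv2.boxPoints(cv2.minAreaRect(Q[:,:2].astype(np.float32))).round(0).tolist())
r[:]=0;r[272:287,160:206]=1
B=rep('bar',m['red']&r); B=B[abs(B[:,2]-50)<12]
f=cv2.fitLine(B[:,:2].astype(np.float32),cv2.DIST_HUBER,0,.01,.01).ravel();print('barline',f,np.degrees(np.arctan2(f[1],f[0])),B.mean(0))
r[:]=0;r[215:305,315:425]=1;rep('blue',m['blue']&r)
r[:]=0;r[135:155,240:262]=1;rep('cap',r)
print(ctrl.camera_info('top'))
print(ctrl.camera_info('wrist'))
E
```

```text
red 928 [[441.0, 120.0, 3.0], [525.0, 205.0, 50.0], [598.0, 288.0, 56.0]]
((520.0195922851562, 204.83729553222656), (150.13436889648438, 135.7416229248047), 74.93013000488281) [[435.0, 150.0], [566.0, 115.0], [605.0, 260.0], [474.0, 295.0]]
bar 201 [[441.0, 162.0, 44.0], [458.0, 216.0, 51.0], [474.0, 275.0, 57.0]]
barline [2.4776532e-01 9.6882010e-01 4.5893869e+02 2.1700896e+02] 75.65468 [458.7365219  216.15830789  50.72228321]
blue 808 [[399.0, -369.0, 42.0], [491.0, -280.0, 50.0], [580.0, -184.0, 56.0]]
cap 439 [[741.0, 9.0, -3.0], [761.0, 32.0, 189.0], [842.0, 59.0, 195.0]]
{'fx': 516.6767643363775, 'fy': 516.6767643363775, 'cx': 283.97561500713823, 'cy': 206.58675751314252, 'world_to_cam': array([[-2.93782530e-02, -9.99564621e-01, -2.73610606e-03,
        -2.40436901e+01],
       [-9.85485101e-01,  2.94220978e-02, -1.67192870e-01,
         6.33049553e+02],
       [ 1.67200579e-01, -2.21544266e-03, -9.85920412e-01,
         1.27691374e+03],
       [ 0.00000000e+00,  0.00000000e+00,  0.00000000e+00,
         1.00000000e+00]])}
{'fx': 367.01778598033627, 'fy': 367.01778598033627, 'cx': 274.90384859167654, 'cy': 210.9602548417581, 'world_to_cam': array([[ 2.68785526e-01, -9.63195323e-01, -3.01826516e-03,
        -5.47647168e+02],
       [-9.31466725e-01, -2.60726632e-01,  2.53754533e-01,
        -2.57071307e+01],
       [-2.45202122e-01, -6.53941321e-02, -9.67263939e-01,
         3.92264097e+02],
       [ 0.00000000e+00,  0.00000000e+00,  0.00000000e+00,
         1.00000000e+00]])}
```

>>> play_rows:
  moves:
    - [[0.6,0.2,-0.25,0,0],[0.6,0.2,-0.25,0,0],[0.6,0.2,-0.25,0,0],[0.6,0.2,-0.25,0,0],[0.6,0.2,-0.25,0,0]]

```text
time_s: 0.65
eef_pos: [242.3, -306.8, 222.1]
eef_rot: [-180.0, -0.0, 15.6]
wrist_force: [-0.1, 0.6, -0.3]
grip_width: 0.62
grip_force: 0.0
```

>>> play_rows:
  moves:
    - [[0.6,0.2,-0.25,0,0],[0.6,0.2,-0.25,0,0],[0.6,0.2,-0.25,0,0],[0.6,0.2,-0.25,0,0],[0.6,0.2,-0.25,0,0]]

```text
time_s: 1.15
eef_pos: [336.2, -85.8, 222.5]
eef_rot: [180.0, -0.0, 15.6]
wrist_force: [0.7, -0.0, -0.3]
grip_width: 0.603
grip_force: 0.0
```

>>> play_rows:
  moves:
    - [[0.6,0.2,-0.25,0,0],[0.6,0.2,-0.25,0,0],[0.6,0.2,-0.25,0,0],[0.6,0.2,-0.25,0,0],[0.6,0.2,-0.25,0,0]]

```text
time_s: 1.65
eef_pos: [430.1, 135.4, 222.3]
eef_rot: [180.0, -0.0, 15.7]
wrist_force: [-0.0, -0.5, 0.4]
grip_width: 0.599
grip_force: 0.0
```

>>> play_rows:
  moves:
    - [[0.6,0.2,-0.25,0,0],[0.6,0.2,-0.25,0,0],[0.6,0,0,0,-0.29],[0.6,0,0,0,-0.29],[0.6,0,0,0,-0.29]]

```text
time_s: 2.15
eef_pos: [467.4, 222.2, 221.5]
eef_rot: [-180.0, 0.1, 41.0]
wrist_force: [-0.6, -0.1, -0.1]
grip_width: 0.6
grip_force: 0.0
```

>>> play_rows:
  moves:
    - [[0.6,0,0,0,-0.29],[0.6,0,0,0,-0.29],[0.6,0,0,0,-0.29],[0.6,0,0,0,-0.29],[0.6,0,0,0,0]]

```text
time_s: 2.65
eef_pos: [467.3, 221.6, 222.0]
eef_rot: [-180.0, 0.0, 73.8]
wrist_force: [0.3, -0.2, 0.7]
grip_width: 0.602
grip_force: 0.0
```

Now a close look with the wrist camera.

```bash
python3 - <<'E'
from h import *
o=ctrl.get_obs()
p,d,W=snap('wrist','pics/w0.png')
m=masks(p)['red']&(d>0)&(abs(W[...,2]-48)<12)
n,l,s,c=cv2.connectedComponentsWithStats(m.astype(np.uint8)); k=1+s[1:,4].argmax(); P=W[l==k]
r=cv2.minAreaRect(P[:,:2].astype(np.float32));print(len(P),r,cv2.boxPoints(r).round(1).tolist(),P[:,2].mean())
yaw=np.radians(o['eef_rot'][2]);R=np.array([[np.cos(yaw),np.sin(yaw)],[np.sin(yaw),-np.cos(yaw)]])
q=(P[:,:2]-o['eef_pos'][:2])@R  # tool coords
print('tool x/y pct',np.percentile(q,[0.5,2,50,98,99.5],axis=0).round(1).tolist())
b=q[(abs(q[:,0])<45)&(abs(q[:,1])<25)];bz=P[(abs(q[:,0])<45)&(abs(q[:,1])<25)]
print('bar',len(b),b.min(0),b.max(0),b.mean(0),bz[:,2].max(),np.polyfit(b[:,0],b[:,1],1) if len(b)>9 else 0)
print(o['eef_pos'],o['eef_rot'])
E
```

```text
6373 ((519.06103515625, 202.93490600585938), (154.21661376953125, 135.59640502929688), 74.78668975830078) [[433.3999938964844, 146.3000030517578], [564.2000122070312, 110.69999694824219], [604.7000122070312, 259.5], [473.8999938964844, 295.1000061035156]] 49.324884346419275
tool x/y pct [[-76.2, -13.2], [-74.5, -12.2], [15.0, 55.6], [72.2, 116.9], [73.1, 120.9]]
bar 1134 [-44.97050143 -13.30656447] [44.99492093 -1.26613156] [ 1.28746973 -7.10895706] 53.32849933681314 [-0.02065047 -7.08237021]
[467.33358263 221.59886268 221.9873111 ] [-1.79959462e+02  3.56025052e-02  7.37725325e+01]
```

View pics/w0.png

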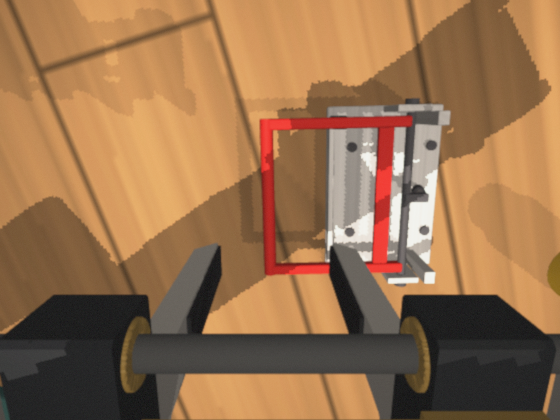

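The bar (column 268, rows 120–270) lies between the fingers, 7 mm off-centre on the robot's side. I correct for that and descend.

>>> play_rows:
  moves:
    - [[0.6,0,-0.047,0.15,-0.04],[0.6,0,0,0.3,0],[0.6,0,0,0.3,0],[0.6,0,0,0.25,0],[0.6,0,0,0.18,0]]
  squeeze: 15

```text
time_s: 3.2
eef_pos: [459.0, 223.0, 42.2]
eef_rot: [-179.8, 0.1, 74.7]
wrist_force: [-0.0, -0.5, -0.4]
grip_width: 0.598
grip_force: 0.0
```

>>> play_rows:
  moves:
    - [[0,0,0,0,0],[0,0,0,0,0],[0,0,0,0,0],[0,0,0,0,0],[0,0,0,0,0]]
  squeeze: 15

```text
time_s: 3.7
eef_pos: [461.9, 224.0, 47.2]
eef_rot: [179.8, -0.1, 74.9]
wrist_force: [0.1, -0.4, -0.3]
grip_width: 0.211
grip_force: 0.0
```

>>> play_rows:
  moves:
    - [[0,0,0,0,0],[0,0,0,0,0],[0,0,0,0,0]]

```text
time_s: 4.0
eef_pos: [460.9, 224.0, 46.4]
eef_rot: [180.0, -0.1, 74.9]
wrist_force: [-3.1, 0.4, 6.4]
grip_width: 0.125
grip_force: 15.0
```

>>> play_rows:
  moves:
    - [[0,0,0.01,-0.13,0],[0,0,0.029,-0.127,0],[0,0,0.048,-0.121,0],[0,0,0.065,-0.112,0],[0,0,0,0,0]]

```text
time_s: 4.5
eef_pos: [481.2, 218.6, 120.6]
eef_rot: [-179.7, -0.0, 74.9]
wrist_force: [-7.7, 1.7, 2.6]
grip_width: 0.119
grip_force: 15.0
```

>>> play_rows:
  moves:
    - [[0,0,0.081,-0.101,0],[0,0,0.095,-0.088,0],[0,0,0.107,-0.073,0],[0,0,0.117,-0.056,0],[0,0,0,0,0]]

```text
time_s: 5.0
eef_pos: [543.2, 202.2, 171.0]
eef_rot: [179.7, -0.2, 74.9]
wrist_force: [-3.7, 1.0, 11.9]
grip_width: 0.123
grip_force: 15.0
```

>>> play_rows:
  moves:
    - [[0,0,0.124,-0.038,0],[0,0,0.128,-0.019,0],[0,0,0.13,0,0],[0,0,0.128,0.02,0],[0,0,0,0,0]]

```text
time_s: 5.5
eef_pos: [618.0, 181.6, 172.1]
eef_rot: [179.7, -0.1, 74.8]
wrist_force: [3.7, 0.8, 2.3]
grip_width: 0.118
grip_force: 15.0
```

```bash
python3 - <<'E'
from h import *
print(ctrl.get_obs()['wrist_force'])
snap('scene','pics/s1.png')
E
```

```text
[3.67412592 0.77347488 2.34757453]
```

View pics/s1.png

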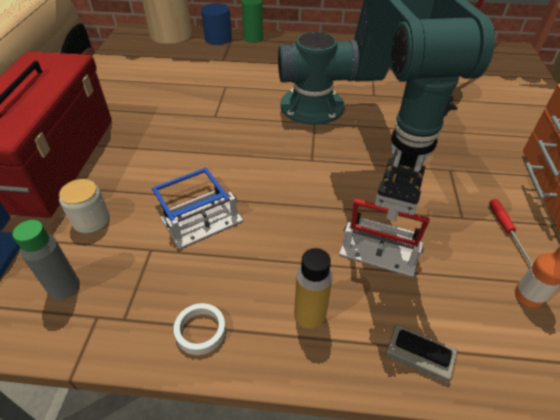

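The red frame stands tipped past upright in the gripper (bar around (390,222)). The can (313,290) and the blue stand (200,205) are untouched. Now I release and retreat upward.

>>> play_rows:
  moves:
    - [[0.6,0,0,0,0],[0.6,0,0,0,0],[0.6,0,0,0,0],[0.6,0,0,0,0],[0.6,0,0,0,0]]

```text
time_s: 6.05
eef_pos: [613.7, 182.2, 171.9]
eef_rot: [-179.9, 0.0, 74.9]
wrist_force: [0.5, 0.4, -0.3]
grip_width: 0.509
grip_force: 0.0
```

>>> play_rows:
  moves:
    - [[0.6,0,0,0,0],[0.6,0,0,-0.1,0],[0.6,0,0,-0.2,0],[0.6,0,0,-0.2,0],[0.6,0,0,-0.2,0]]

```text
time_s: 6.55
eef_pos: [614.4, 182.2, 279.8]
eef_rot: [179.9, -0.0, 74.9]
wrist_force: [-0.1, -0.8, -0.7]
grip_width: 0.601
grip_force: 0.0
```

>>> play_rows:
  moves:
    - [[0.6,0,-0.3,0,0],[0.6,0,-0.3,0,0],[0.6,0,-0.3,0,0],[0.6,0,-0.3,0,0],[0.6,0,0,0,0]]

```text
time_s: 7.05
eef_pos: [436.7, 230.3, 279.7]
eef_rot: [180.0, -0.1, 75.2]
wrist_force: [0.3, 0.6, 1.1]
grip_width: 0.598
grip_force: 0.0
```

```bash
python3 - <<'E'
from h import *
p,d,W=snap('scene','pics/s2.png')
r=np.zeros((420,560),bool);r[170:270,330:440]=1
P=W[masks(p)['red']&r&(d>0)];P=P[P[:,2]>35];T=P[P[:,2]>np.percentile(P[:,2],80)]
hx=np.array([460,221])+130*np.array([.966,-.258]);print('z pct',np.percentile(P[:,2],[2,50,98]),'bar',T.mean(0),'past hinge',(T.mean(0)[:2]-hx)@[.966,-.258])
E
```

```text
z pct [ 61.24867258 164.39411438 175.74833927] bar [628.85576016 175.10659508 174.49469986] past hinge 44.991562788284455
```

View pics/s2.png

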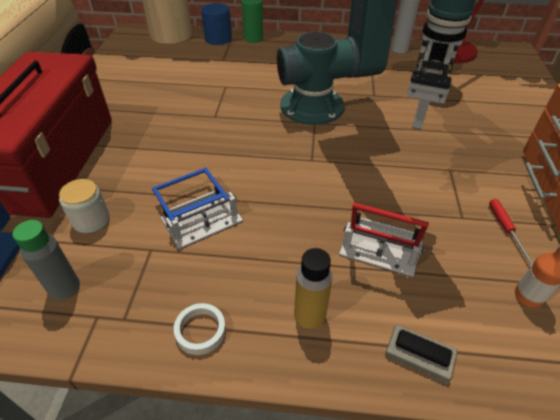

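The red frame leans back by itself, with its bar 45 mm past the hinge (1.9 rad predicts 42 mm). The can and the blue stand are unchanged and the arm is clear, so I hand in.

```bash
python3 -c "
from station import ctrl
print(ctrl.sign_off())"
```

```text
the job is handed in; nothing more can be done
None
```

The job is handed in: the red stand is open and rests against its stop by itself, the blue stand is still folded, the yellow can stands where it was, and the arm is clear (the hand-in returned no verdict).

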